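# Pin the flight-case door shut

## Robot

A 6-joint arm with a two-finger parallel gripper is mounted at the origin on the work surface. World frame = base frame: x ahead of the robot, y to its left, z up, the work surface at z = 0. Lengths are in m, angles in rad, forces in N, time in s.
With the tool pointing down it reaches from about 0.35 to 0.875 m from the base axis. Payload 4.2 kg.
Tool frame: the origin (TCP) lies at the very end of the fingers, on their centre line; the grasp point (between the pads) lies env.pinch_z behind it (env.pinch_z is the distance from the TCP to the grasp point, in m); z points along the fingers, y is the line along which they close (so a half turn about z gives the same grasp; the last joint's range is limited). The gripper opens to 87 mm and grips with 3 to 60 N. Pads are 19 mm wide; open, the fingers measure 117 mm over their backs; the gripper's body (75 mm by 190 mm) begins 51 mm behind the grasp point.
Start: joints at [1.506, 0.385, 0.008, 0, -1.194, -0.259], TCP at [0.199, 0.593, 0.223] pointing down, gripper open.
Joint ranges: [-3.14, 3.14], [-1.21, 2.06], [-1.07, 1.41], [-3.16, 2.05], [-2.99, -0.16], [-3.1, 3.1]. Speed limits (rad/s): [2.79, 2.79, 3.14, 3.14, 3.14, 3.14].

## Interface

Orientations are given as a 3x3 rotation matrix whose columns are the frame's x, y, z axes.
In Python, from cell import env gives the robot as it stands.
- The arm moves only by the tool carry_out, never from a script. Its argument "motion" is a list of rows, each a list of 3 entries, a list of its own where there are three numbers: the shift along the tool's x, y, z in mm, then the turn about the tool's z in degrees, then the opening, from 0 (shut) to 1 (fully open). In form: [[[dx, dy, dz], twist, hand], ...]. A call has 1 to 12 rows; each row shifts and turns the commanded pose from where the row before left it, along the tool's axes as they then stand; what a row does not reach is not made up. A row lasts 1/10 s, in which the tool goes at most 50 mm and 8.59 degrees, less where a joint would pass 70% of its speed; a pose out of reach is approached as far as the arm can. A call is refused whole if a number of a shift passes 50 or a number of a turn 8.59, either way. A call with a gripper value outside its range is refused whole. The fingers move at their own pace and stop on an object; the grip force is fixed at half the most. Time passes only in rows, so rows that do not move let the fingers close. It gives the time, the measured TCP pose, the force, the opening and the grip force at its end, in the units of the state.
- env.state(): the state, without advancing time (a new reading comes with each control period).
- env.read_camera(name): name is "scene" or "top" or "wrist"; returns the picture (400x640x3 uint8, red, green, blue); there is no depth.
- env.get_calibration(name): a dict with "K" (3x3 intrinsics, pixels), "position" and "attitude" of the camera in the world. Camera axes: x right, y down, z forward; pixel columns grow to the right and rows downward; lengths in m; the calibration is good to about 2 mm. A picture is of the moment at which its call begins: read the wrist's pose just before it. get_calibration takes no time and is no camera call; for the wrist camera it gives the pose at the moment of the call.
- env.finish_job(): hands the job in; it is judged then, once.
The state is a dict: "clock": time; "joint_pos": joint angles; "qd": joint speeds; "effort": joint torques, N m; "tool_pos": TCP position; "eef_rot": TCP orientation; "force": force on the tool from outside, world axes, zero at the start; "wrist_torque": the same for the moment, N m; "gripper_width": finger opening in m; "gripper_force": force on a finger pad.
Only numpy, scipy, OpenCV 4.12 (cv2) and the standard library are available. Lean on these libraries where they do the work, as an engineer would, in place of code of your own. Each camera call takes 0.05 s, during which the arm holds its last target. There are 200 camera calls.

## Task

Shut the door of the black flight case so that its steel eye lies between the two ears of the hasp, then lock it: take the locking pin with the red grip from the wooden block and work it down through the upper ear, the eye and the lower ear until its collar sits flat on the upper ear, and let go. The sealing strip pushes the door back a little and the eye plate has side play, so feel for the eye with the pin's nose and ease it into line rather than forcing it; press gently throughout and leave everything else on the table where it is.

Things in the scene. Friction and masses are not known exactly. Their poses are not given: they have to be found in the camera images.
- case: Black flight case with aluminium edges, 240 x 240 mm, 215 mm high, fixed. Origin: centre of its underside; x points from the front (door, robot side) to the back, z up. Fork hasp at the top of the front right-hand (-x, -y) corner: two level steel ears 42 x 42 x 5 mm, one above the other with a 12 mm gap, joined by a web at the back (+x), each with an upright 14 mm hole, the two in line
- hole (a point): centre of the hole in the upper ear, in its top face, 213 mm above the table (2 mm below the case's top, free space above); axes as the case. Going down: 5 mm ear, 3 mm clear, the eye's 6 mm plate (when shut), 3 mm clear, 5 mm lower ear, whose underside is 22 mm below this point. The pin's tapered nose has some 3 mm of play in the ear when it meets the eye plate
- door (a joint): opening angle of the case's door, rad: 0 = shut, positive = open, towards the robot. Upright hinge axis 262 mm to +y and 10 mm to +x of the hole (case axes); friction (1 to 2 N at the free edge) holds the door where it is left. Shutting it squeezes a rubber seal (8 N at 0, stop at -0.012); let go, the seal pushes the eye back 4 to 6 mm out of line, to -x of the case; drawing it in takes some 8 N
- door_edge (a point): point on the door's outer face (black, 8 to 207 mm up), 205 mm from the hinge axis along the door and 20 mm in front of it, 185 mm up, good to push; -x: outward normal, +y: to the hinge. At the free edge is the eye: level steel plate 30 x 40 x 6 mm, 12 mm hole, top face 205 mm up; it has side play and stands up to 4 mm off to +y or -y, unmeasured: feel for it; 2 N shifts it
- pin: locking pin, upright in one of the block's three holes, 70 g: round red grip 16 mm in diameter, 42 mm tall, on a steel collar 22 mm in diameter, 4 mm thick; below it a steel shank 10 mm in diameter, 50 mm long, its last 20 mm tapering to a flat 5 mm nose. Origin: centre of the collar's underside; z up along the grip, whose middle is 25 mm above the origin
- pin_tip (a point): end of the pin's nose, 50 mm below the collar's underside
- block: fixed wooden block 176 x 62 mm, 58 mm high, with three upright 14 mm holes 58 mm apart along its x axis (at -58, 0 and 58 mm), 53 mm deep; pins rest with their collars on its top. Origin: centre of its underside
- spare: bystander in the block: spare pin with a black grip and a shank of only 22 mm, too short for this hasp; leave it. Origin: underside of its collar
- marker: bystander in the block: white marker pen with a blue cap, standing up 52 mm above the block
- driver: bystander: screwdriver with a yellow handle, 190 mm, lying on the table
- adaptor: bystander: aluminium centre adaptor for singles, 38 mm across, 14 mm high
- mug: bystander: blue mug, 76 mm across, 85 mm high
- cleaner: bystander: amber bottle of record cleaner, 52 mm across, 150 mm high
- brush: bystander: record brush, 100 x 36 x 32 mm

How it is judged:
By the outcome, as a careful person would: the job done as asked, in the order asked, and still so for the second after the job is handed in, with the robot touching nothing.
It also fails if it takes over 72 s, if anything falls off the work surface, if the arm or the gripper's body presses on something with over 40 N, if the wrist force passes 120 N, or if a joint passes its speed limit or range.

## Working session

There is one attempt and no reset: what is moved stays moved. The work goes in short steps, Python scripts to look and compute and a tool call to move; the robot and the scene stay as the last step left them, time stands still between calls to the robot, and variables do not carry over. Pictures are saved under pics/ and viewed, at most 10 in all, crops included, and the job is handed in when it is done.

Besides the shell and the picture viewer there is one more tool, called by a JSON object that holds its "api" and its "payload". carry_out: Moves the arm, as the interface text tells. Its arguments: {"type":"object","properties":{"motion":{"type":"array"}},"required":["motion"]}

```bash
mkdir -p pics
cat > h.py <<'E'
import numpy as np, cv2
from cell import env
def snap(n,f):
    c=env.get_calibration(n); im=env.read_camera(n)
    cv2.imwrite(f'pics/{f}.png',cv2.cvtColor(im,cv2.COLOR_RGB2BGR)); return im,c
def ray(c,u,v,z):
    d=np.array(c['attitude'])@np.linalg.inv(c['K'])@np.array([u,v,1.]); p=np.array(c['position'])
    return p+d*(z-p[2])/d[2]
def proj(c,P):
    q=np.array(c['K'])@np.array(c['attitude']).T@(np.array(P)-np.array(c['position'])); return q[:2]/q[2]
E
python3 - <<'E'
from h import *
np.set_printoptions(precision=3,suppress=True)
for n in('scene','top'):
    im,c=snap(n,n); print(n,c['position'],c['K'][0],c['attitude'])
s=env.state();print(s,env.pinch_z)
E
```

```text
scene [ 0.925 -0.26   0.963] [369.83    0.    320.691] [[ 0.529  0.745 -0.407]
 [ 0.849 -0.462  0.258]
 [ 0.004 -0.482 -0.876]]
top [ 0.345 -0.02   1.285] [383.016   0.    318.774] [[ 0.    -0.987  0.16 ]
 [-0.999  0.005  0.032]
 [-0.032 -0.16  -0.987]]
{'clock': 0.1, 'joint_pos': array([ 1.506,  0.386,  0.007, -0.   , -1.194, -0.259]), 'qd': array([-0.   , -0.002,  0.   ,  0.002, -0.002, -0.   ]), 'effort': array([ -0.   , -39.169,  18.793,   4.232,   0.013,  -0.   ]), 'tool_pos': array([0.199, 0.592, 0.222]), 'eef_rot': array([[ 0.948, -0.318, -0.001],
       [-0.318, -0.948, -0.002],
       [ 0.   ,  0.002, -1.   ]]), 'force': array([-0.286, -0.718,  0.65 ]), 'wrist_torque': array([-0.03 ,  0.082, -0.041]), 'gripper_force': 0.0, 'gripper_width': 0.0868355004125276} 0.0187
```

View pics/scene.png

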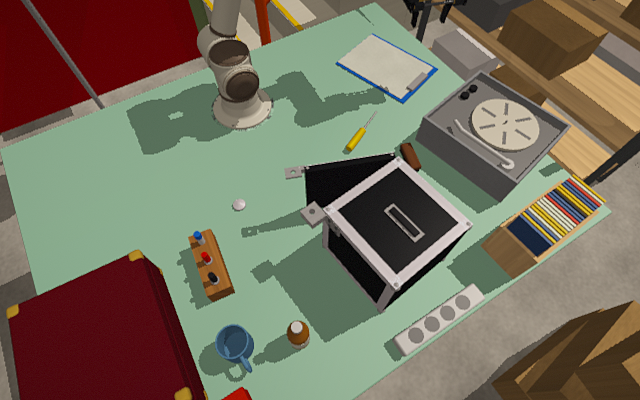

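View pics/top.png

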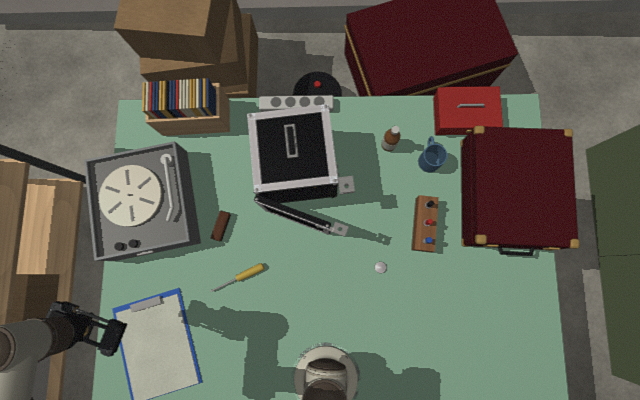

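Run:
```python
from h import *
np.set_printoptions(precision=4,suppress=True)
im=cv2.imread('pics/top.png');im2=cv2.imread('pics/scene.png')
a=cv2.resize(im[95:265,240:450],None,fx=3.8,fy=3.4,interpolation=cv2.INTER_CUBIC)
b=cv2.resize(im2[140:310,180:480],None,fx=2.6,fy=2.6,interpolation=cv2.INTER_CUBIC)
cv2.imwrite('pics/a.png',a);cv2.imwrite('pics/b.png',b)
for n,i,box in(('top',im,(400,190,450,260)),('scene',im2,(180,220,240,310))):
    c=env.get_calibration(n);x0,y0,x1,y1=box
    h=cv2.cvtColor(i,cv2.COLOR_BGR2HSV)[y0:y1,x0:x1]
    for nm,m in(('red',((h[...,0]<5)|(h[...,0]>174))&(h[...,1]>180)&(h[...,2]>90)),('blue',(abs(h[...,0].astype(int)-110)<12)&(h[...,1]>150)),('blk',h[...,2]<45)):
        k,l,st,ce=cv2.connectedComponentsWithStats(m.astype(np.uint8))
        j=1+np.argmax(st[1:,4]); u,v=ce[j]+[x0,y0]
        print(n,nm,st[j],u,v,ray(c,u,v,.083+(0)))
```

```text
top red [26 29  6  5 21] 429.0 221.33333333333334 [ 0.4878 -0.3264  0.083 ]
top blue [26 47  6  6 25] 428.56 239.76 [ 0.4303 -0.3224  0.083 ]
top blk [27 11  7  6 28] 430.0 203.5 [ 0.5444 -0.3321  0.083 ]
scene red [21 32 10 10 59] 205.4406779661017 256.5762711864407 [ 0.4885 -0.3258  0.083 ]
scene blue [14 11  8  9 48] 197.29166666666666 234.89583333333334 [ 0.422  -0.3198  0.083 ]
scene blk [28 53  9  9 56] 212.33928571428572 277.125 [ 0.5469 -0.3329  0.083 ]
```

View pics/a.png

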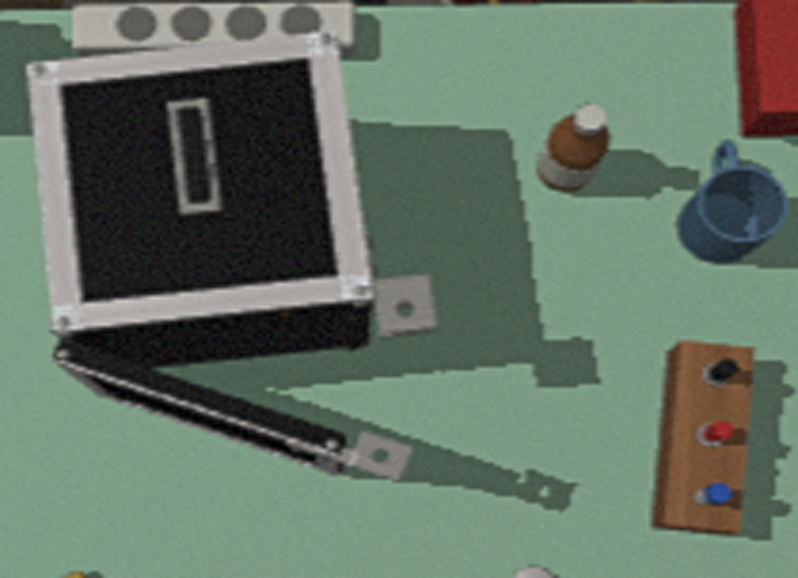

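View pics/b.png

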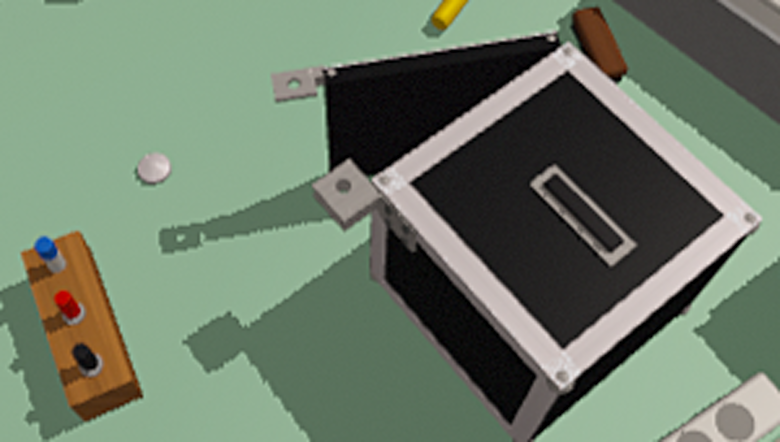

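Run:
```python
from h import *
np.set_printoptions(precision=4,suppress=True)
T=env.get_calibration('top');S=env.get_calibration('scene')
A=lambda x,y,z:ray(T,240+x/3.8,95+y/3.4,z)
B=lambda x,y,z:ray(S,180+x/2.6,140+y/2.6,z)
print('hole',A(404,309,.213),B(343,186,.213))
print('eye',A(380,456,.205),B(295,84,.205))
for p in((28,65),(338,38),(372,297),(55,332)):print(A(*p,.215))
for p in((390,178),(568,45),(757,220),(560,387)):print('B',B(*p,.215))
print('doortop',A(330,470,.207),A(60,355,.207),B(325,70,.207),B(555,35,.207))
print(A(717,433,.1),B(65,298,.1))
```

```text
hole [ 0.575  -0.0641  0.213 ] [ 0.58   -0.0651  0.213 ]
eye [ 0.4521 -0.0452  0.205 ] [ 0.4592 -0.045   0.205 ]
[0.7937 0.2263 0.215 ]
[ 0.8153 -0.0155  0.215 ]
[ 0.585  -0.0401  0.215 ]
[0.5565 0.1986 0.215 ]
B [ 0.596  -0.0262  0.215 ]
B [0.5639 0.1965 0.215 ]
B [0.7978 0.2212 0.215 ]
B [ 0.8247 -0.0131  0.215 ]
doortop [ 0.4404 -0.008   0.207 ] [0.5383 0.1959 0.207 ] [ 0.4616 -0.0133  0.207 ] [0.5439 0.198  0.207 ]
[ 0.4827 -0.321   0.1   ] [ 0.4916 -0.3234  0.1   ]
```

{"api": "carry_out", "payload": {"motion": [[[30,38,0],0,0],[[30,38,0],0,0],[[30,38,0],0,0],[[30,38,0],0,0],[[30,38,0],0,0],[[30,38,0],0,0],[[30,38,0],0,0],[[30,38,0],0,0],[[30,38,0],0,0],[[30,38,0],0,0],[[30,38,0],0,0],[[30,38,0],0,0]]}}

```text
clock: 1.3
tool_pos: [0.395, 0.0437, 0.2227]
eef_rot: [[0.948, -0.318, 0.0], [-0.318, -0.948, 0.0], [0.0, -0.001, -1.0]]
force: [0.9, 0.4, 0.2]
gripper_width: 0.0028
gripper_force: 0.0
```

{"api": "carry_out", "payload": {"motion": [[[0,0,30],0,0],[[0,0,28],0,0],[[20,0,0],0,0],[[15,0,0],0,0],[[5,0,0],0,0],[[0,0,0],0,0]]}}

```text
clock: 1.9
tool_pos: [0.4338, 0.0331, 0.1648]
eef_rot: [[0.948, -0.319, 0.001], [-0.319, -0.948, 0.0], [0.0, -0.001, -1.0]]
force: [-1.2, 0.8, -0.6]
gripper_width: 0.0006
gripper_force: 0.0
```

Run:
```python
from h import *
im,c=snap('wrist','w1'); im,c=snap('scene','s2'); im=cv2.imread('pics/s2.png')
w=cv2.imread('pics/w1.png')
b=cv2.resize(im[110:260,230:430],None,fx=2,fy=2,interpolation=cv2.INTER_CUBIC)
cv2.imwrite('pics/w1s.png',np.hstack([cv2.resize(w,(480,300)),b[:, 80:400]]))
```

```text
(no output)
```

View pics/w1s.png

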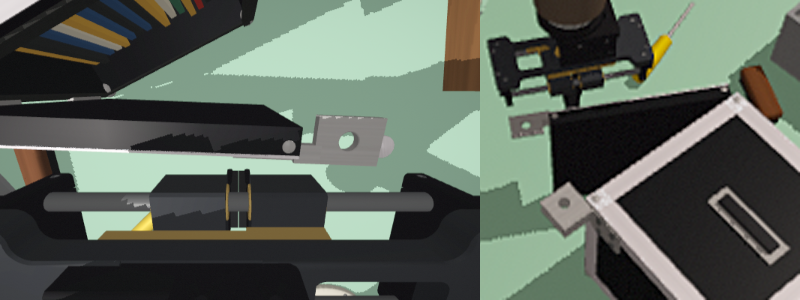

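{"api": "carry_out", "payload": {"motion": [[[10,0,0],0,0],[[10,0,0],0,0],[[7,0,0],0,0],[[10,1.5,0],-2.9,0],[[10,1.5,0],-2.9,0],[[10,1.5,0],-2.9,0],[[10,1.5,0],-2.9,0],[[10,1.5,0],-2.9,0],[[10,1.5,0],-2.9,0],[[0,0,0],0,0]]}}

```text
clock: 3.0
tool_pos: [0.5166, 0.0035, 0.1643]
eef_rot: [[1.0, -0.021, 0.0], [-0.021, -1.0, -0.0], [0.0, 0.0, -1.0]]
force: [0.5, -0.9, -0.7]
gripper_width: 0.0004
gripper_force: 0.0
```

Run:
```python
from h import *
H=np.array([.5573,.1969])
s=env.state();p=s['tool_pos'][:2]-H;x=np.array([.9934,.1148]);y=np.array([-.1148,.9934])
print('case frame rel hinge',p@x,p@y, 'yaw',np.arctan2(s['eef_rot'][1,0],s['eef_rot'][0,0]),s['force'])
```

```text
case frame rel hinge -0.06261406811126562 -0.18747883012219926 yaw -0.02104464641738775 [ 0.51398729 -0.9252167  -0.74023606]
```

{"api": "carry_out", "payload": {"motion": [[[7,1,0],-2.6,0],[[7,1,0],-2.6,0],[[6,0,0],-2.6,0],[[3,0,0],0,0],[[0,0,0],0,0]]}}

```text
clock: 3.5
tool_pos: [0.5382, 0.0025, 0.1641]
eef_rot: [[0.993, 0.114, -0.001], [0.114, -0.993, -0.0], [-0.001, -0.0, -1.0]]
force: [-1.1, -0.8, -0.8]
gripper_width: 0.0001
gripper_force: 0.4
```

{"api": "carry_out", "payload": {"motion": [[[4,0,0],0,0],[[2,0,0],0,0],[[0,0,0],0,0]]}}

```text
clock: 3.8
tool_pos: [0.5443, 0.0033, 0.1644]
eef_rot: [[0.993, 0.115, -0.0], [0.115, -0.993, -0.0], [-0.0, 0.0, -1.0]]
force: [-1.6, -1.2, -0.0]
gripper_width: 0.0005
gripper_force: 0.9
```

Run:
```python
from h import *
im,c=snap('top','t3'); im,c=snap('scene','s3')
b=cv2.resize(cv2.imread('pics/s3.png')[150:250,270:400],None,fx=3,fy=3,interpolation=cv2.INTER_CUBIC)
a=cv2.resize(cv2.imread('pics/t3.png')[150:250,240:370],None,fx=3,fy=3,interpolation=cv2.INTER_CUBIC)
cv2.imwrite('pics/c3.png',np.hstack([a,b])); print(env.state()['force'])
```

```text
[-1.43003618 -0.70293687 -1.06346626]
```

View pics/c3.png

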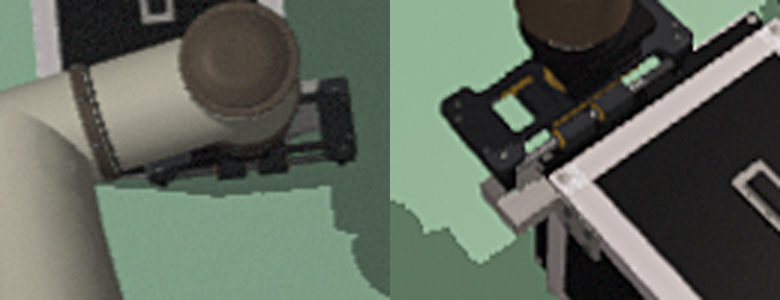

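{"api": "carry_out", "payload": {"motion": [[[2,0,0],0,0],[[2,0,0],0,0],[[0,0,0],0,0]]}}

```text
clock: 4.2
tool_pos: [0.5468, 0.0034, 0.1645]
eef_rot: [[0.993, 0.115, -0.004], [0.115, -0.993, -0.001], [-0.004, 0.0, -1.0]]
force: [-5.9, -2.1, 1.6]
gripper_width: 0.0006
gripper_force: 3.1
```

{"api": "carry_out", "payload": {"motion": [[[2,0,0],0,0],[[1,0,0],0,0],[[0,0,0],0,0]]}}

```text
clock: 4.5
tool_pos: [0.5481, 0.0034, 0.1645]
eef_rot: [[0.993, 0.115, -0.007], [0.115, -0.993, -0.002], [-0.007, 0.001, -1.0]]
force: [-10.8, -1.2, 5.7]
gripper_width: 0.0006
gripper_force: 5.1
```

{"api": "carry_out", "payload": {"motion": [[[2,0,0],0,0],[[1,0,0],0,0],[[0,0,0],0,0]]}}

```text
clock: 4.8
tool_pos: [0.5495, 0.0034, 0.1645]
eef_rot: [[0.993, 0.116, -0.011], [0.116, -0.993, -0.002], [-0.011, 0.001, -1.0]]
force: [-14.0, -1.9, 7.9]
gripper_width: 0.0001
gripper_force: 7.0
```

{"api": "carry_out", "payload": {"motion": [[[1,0,0],0,0],[[1,0,0],0,0],[[0,0,0],0,0]]}}

```text
clock: 5.1
tool_pos: [0.5499, 0.0034, 0.1645]
eef_rot: [[0.993, 0.115, -0.014], [0.115, -0.993, -0.003], [-0.014, 0.001, -1.0]]
force: [-17.3, -1.3, 11.0]
gripper_width: 0.0007
gripper_force: 8.9
```

{"api": "carry_out", "payload": {"motion": [[[-10,0,0],0,0],[[-20,0,0],0,0],[[-16,0,-20],0,0],[[0,0,-45],0,0],[[0,10,-40],0,0.5],[[-8,40,0],0,0.6],[[-9,45,0],0,0.6],[[-9,45,0],0,0.6],[[-9,45,0],0,0.6],[[-9,45,0],0,0.6],[[-8,45,0],0,0.6],[[-8,45,0],0,0.6]]}}

```text
clock: 6.3
tool_pos: [0.4891, -0.3276, 0.2705]
eef_rot: [[0.993, 0.116, 0.004], [0.116, -0.993, -0.002], [0.004, 0.002, -1.0]]
force: [0.9, 0.4, 0.4]
gripper_width: 0.0503
gripper_force: 0.0
```

{"api": "carry_out", "payload": {"motion": [[[0,0,20],6,0.6],[[0,0,20],6,0.6],[[0,0,0],0,0.6]]}}

```text
clock: 6.6
tool_pos: [0.4874, -0.3253, 0.227]
eef_rot: [[0.996, -0.094, -0.003], [-0.094, -0.996, 0.002], [-0.003, -0.002, -1.0]]
force: [-0.2, 0.9, 0.1]
gripper_width: 0.0522
gripper_force: 0.0
```

Run:
```python
from h import *
np.set_printoptions(precision=4,suppress=True)
w,cw=snap('wrist','w4'); t,ct=snap('top','t4'); s,cs=snap('scene','s4');st=env.state()
print(st['tool_pos'],st['eef_rot'],st['force'])
h=cv2.cvtColor(w,cv2.COLOR_RGB2HSV);m=((h[...,0]<6)|(h[...,0]>172))&(h[...,1]>150)&(h[...,2]>60)
k,l,q,ce=cv2.connectedComponentsWithStats(m.astype(np.uint8))
for j in range(1,k):
    if q[j,4]>150: print('red',q[j],ce[j],ray(cw,*ce[j],.083))
print('pred hole', proj(cs,[.5775,-.0645,.213]),proj(ct,[.5775,-.0645,.213]))
W=cv2.imread('pics/w4.png')
b=cv2.resize(cv2.imread('pics/s4.png')[175:245,275:345],(400,400),interpolation=cv2.INTER_CUBIC)
a=cv2.resize(cv2.imread('pics/t4.png')[160:230,310:380],(0,0),fx=3,fy=3)
cv2.imwrite('pics/c4.png',np.hstack([cv2.resize(W,(400,400)),b]))
```

```text
[ 0.4893 -0.3257  0.231 ] [[ 0.9959 -0.0904  0.0029]
 [-0.0904 -0.9959 -0.0018]
 [ 0.003   0.0015 -1.    ]] [ 0.423   0.0669 -0.3183]
red [  410     0   230   256 49672] [536.0544 115.1581] [ 0.543  -0.5645  0.083 ]
red [310 178  16  20 246] [317.4756 187.7967] [ 0.4857 -0.3264  0.083 ]
pred hole [311.5765 210.6045] [346.4591 185.021 ]
```

View pics/c4.png

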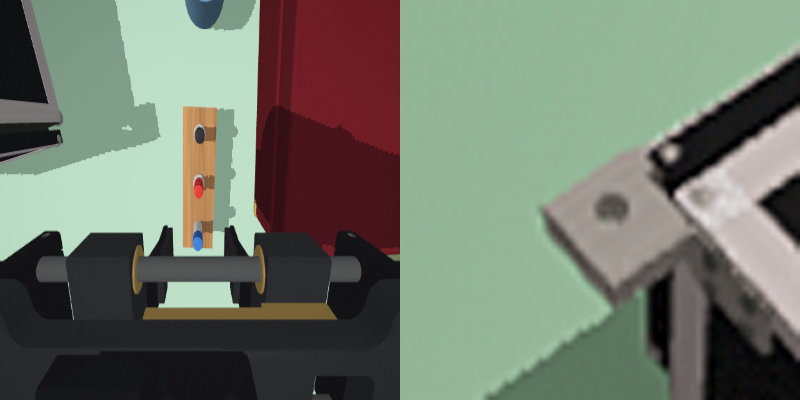

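Run:
```python
from h import *
np.set_printoptions(precision=4,suppress=True)
cw=env.get_calibration('wrist');T=env.get_calibration('top');S=env.get_calibration('scene')
for z in(0,.1,.15,.2,.25,.3): print(z,ray(T,463,185,z)[:2],ray(T,463,240,z)[:2],ray(cw,413,190,z)[:2],ray(S,150,250,z)[:2])
```

```text
0 [ 0.6211 -0.4673] [ 0.4351 -0.4563] [ 0.4515 -0.4648] [ 0.3482 -0.455 ]
0.1 [ 0.5996 -0.4325] [ 0.4281 -0.4223] [ 0.4796 -0.4315] [ 0.4081 -0.4347]
0.15 [ 0.5889 -0.4151] [ 0.4246 -0.4054] [ 0.4936 -0.4148] [ 0.438  -0.4246]
0.2 [ 0.5781 -0.3977] [ 0.4211 -0.3884] [ 0.5076 -0.3982] [ 0.468  -0.4145]
0.25 [ 0.5674 -0.3803] [ 0.4176 -0.3714] [ 0.5217 -0.3815] [ 0.4979 -0.4043]
0.3 [ 0.5566 -0.3629] [ 0.4141 -0.3545] [ 0.5357 -0.3648] [ 0.5279 -0.3942]
```

{"api": "carry_out", "payload": {"motion": [[[0,0,0],8.2,0.4],[[0,0,0],8.2,0.4],[[0,0,0],8.2,0.4],[[0,0,0],8.2,0.4],[[0,0,0],8.2,0.4],[[0,0,0],8.2,0.4],[[0,0,0],8.2,0.4],[[0,0,0],8.2,0.4],[[0,0,0],8.2,0.4],[[0,0,0],8.2,0.4],[[0,0,30],8,0.4],[[0,0,0],0,0.4]]}}

```text
clock: 7.95
tool_pos: [0.487, -0.3241, 0.1977]
eef_rot: [[-0.092, -0.996, -0.003], [-0.996, 0.092, 0.003], [-0.002, 0.004, -1.0]]
force: [-0.5, 1.1, -0.1]
gripper_width: 0.0346
gripper_force: 0.0
```

Run:
```python
from h import *
np.set_printoptions(precision=4,suppress=True)
w,cw=snap('wrist','w5');st=env.state()
print(st['tool_pos'],st['eef_rot'],st['gripper_width'])
h=cv2.cvtColor(w,cv2.COLOR_RGB2HSV);m=((h[...,0]<6)|(h[...,0]>172))&(h[...,1]>150)&(h[...,2]>60)
k,l,q,ce=cv2.connectedComponentsWithStats(m.astype(np.uint8))
for j in range(1,k):
    if q[j,4]>150:
        p=ray(cw,*ce[j],.083);print('red',q[j],ce[j],p,'tool mm',1e3*(st['eef_rot'].T@(p-st['tool_pos'])), proj(cw,st['tool_pos']+[0,0,env.pinch_z]))
```

```text
[ 0.4879 -0.3249  0.1995] [[-0.0887 -0.9961 -0.0014]
 [-0.9961  0.0887  0.0004]
 [-0.0003  0.0014 -1.    ]] 0.03429157422807686
red [    0     0   370   170 27832] [129.9168  50.569 ] [ 0.6422 -0.4744  0.083 ] tool mm [ 135.2909 -167.1027  116.2018] [314.5495 256.9686]
red [302  64  34  10 214] [321.8084  68.6402] [ 0.4709 -0.4438  0.083 ] tool mm [120.0187   6.2174 116.4524] [314.5495 256.9686]
red [308 183  17  23 306] [316.3203 193.9281] [ 0.4869 -0.3254  0.083 ] tool mm [  0.67     0.7581 116.4747] [314.5495 256.9686]
```

{"api": "carry_out", "payload": {"motion": [[[1,1,40],0,0.4],[[0,0,40],0,0.4],[[0,0,35],0,0.4],[[0,0,17],0,0.4],[[0,0,0],0,0.4],[[0,0,0],0,0.4]]}}

```text
clock: 8.6
tool_pos: [0.4886, -0.3269, 0.0694]
eef_rot: [[-0.09, -0.996, 0.003], [-0.996, 0.09, -0.002], [0.002, -0.003, -1.0]]
force: [0.3, -1.3, 0.0]
gripper_width: 0.0346
gripper_force: 0.0
```

{"api": "carry_out", "payload": {"motion": [[[0,0,0],0,0],[[0,0,0],0,0],[[0,0,0],0,0],[[0,0,0],0,0]]}}

```text
clock: 9.0
tool_pos: [0.4875, -0.3265, 0.0686]
eef_rot: [[-0.093, -0.996, 0.002], [-0.996, 0.093, -0.001], [0.001, -0.002, -1.0]]
force: [0.2, 0.3, 3.1]
gripper_width: 0.0152
gripper_force: 30.0
```

{"api": "carry_out", "payload": {"motion": [[[0,0,-20],0,0],[[0,0,-40],0,0],[[0,0,-46],0,0],[[0,0,-46],0,0],[[0,0,-46],0,0],[[0,0,-40],0,0],[[-40,-10,0],0,0],[[-45,-11,0],0,0],[[-45,-11,0],0,0],[[-45,-11,0],0,0],[[-45,-11,0],0,0],[[-40,-10,0],0,0]]}}

```text
clock: 10.2
tool_pos: [0.5749, -0.0713, 0.3056]
eef_rot: [[-0.093, -0.996, -0.0], [-0.996, 0.093, 0.0], [-0.0, 0.0, -1.0]]
force: [1.4, -0.5, -0.9]
gripper_width: 0.015
gripper_force: 30.0
```

{"api": "carry_out", "payload": {"motion": [[[0,0,0],-6,0],[[0,0,0],-5.8,0],[[0,0,0],0,0],[[0,0,0],0,0]]}}

```text
clock: 10.6
tool_pos: [0.5747, -0.0734, 0.3054]
eef_rot: [[0.11, -0.994, -0.0], [-0.994, -0.11, 0.0], [-0.0, 0.0, -1.0]]
force: [0.3, -0.5, -0.9]
gripper_width: 0.0154
gripper_force: 30.0
```

Run:
```python
from h import *
np.set_printoptions(precision=4,suppress=True)
w,cw=snap('wrist','w6');s,cs=snap('scene','s6');st=env.state()
print(st['tool_pos'],st['eef_rot'],st['gripper_width'],st['force'])
tip=st['tool_pos']+st['eef_rot'][:,2]*.0606
print('tip',tip,'tip px wrist',proj(cw,tip),'scene',proj(cs,tip)); 
for H in([.5775,-.0645,.213],[.580,-.065,.213]):print('hole px',proj(cw,H),proj(cs,H))
b=cv2.resize(cv2.imread('pics/s6.png')[150:240,270:360],(400,400),interpolation=cv2.INTER_CUBIC)
W=cv2.imread('pics/w6.png')
cv2.imwrite('pics/c6.png',np.hstack([W[:,120:520],b]))
```

```text
[ 0.5747 -0.0737  0.3055] [[ 0.1104 -0.9939 -0.0002]
 [-0.9939 -0.1104  0.0001]
 [-0.0001  0.0002 -1.    ]] 0.0151264711770033 [ 0.0356 -0.0653 -1.2085]
tip [ 0.5747 -0.0737  0.2449] tip px wrist [316.2059 211.7481] scene [307.1149 204.8246]
hole px [312.4254 209.8328] [311.5765 210.6045]
hole px [309.9155 209.0743] [311.9557 211.5248]
```

View pics/c6.png

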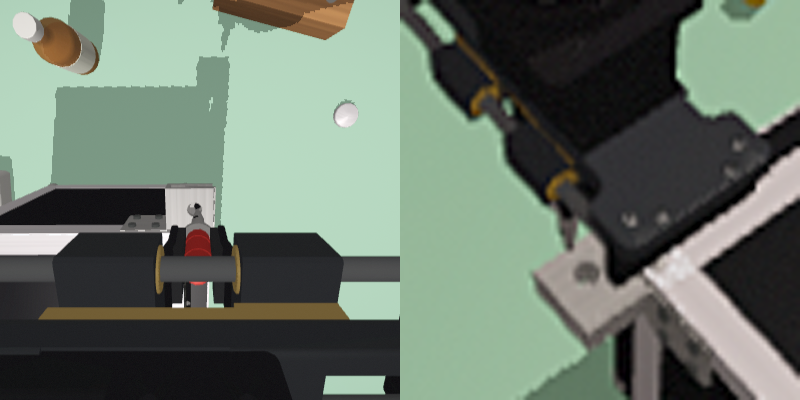

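Run:
```python
from h import *
np.set_printoptions(precision=4,suppress=True)
cs=env.get_calibration('scene');st=env.state()
tip=st['tool_pos']+st['eef_rot'][:,2]*.0606
b=ray(cs,308.25,205.8,tip[2])-tip; h=ray(cs,312.1,211.1,.213)
print('bias',b,'hole',h,h-b)
W=cv2.imread('pics/w6.png')[170:245,270:370];S=cv2.imread('pics/s6.png')[190:225,295:330]
cv2.imwrite('pics/c7.png',np.hstack([cv2.resize(W,(500,375),interpolation=cv2.INTER_CUBIC),cv2.resize(S,(300,375),interpolation=cv2.INTER_CUBIC)]))
```

```text
bias [0.0034 0.0009 0.    ] hole [ 0.5792 -0.0641  0.213 ] [ 0.5758 -0.065   0.213 ]
```

View pics/c7.png

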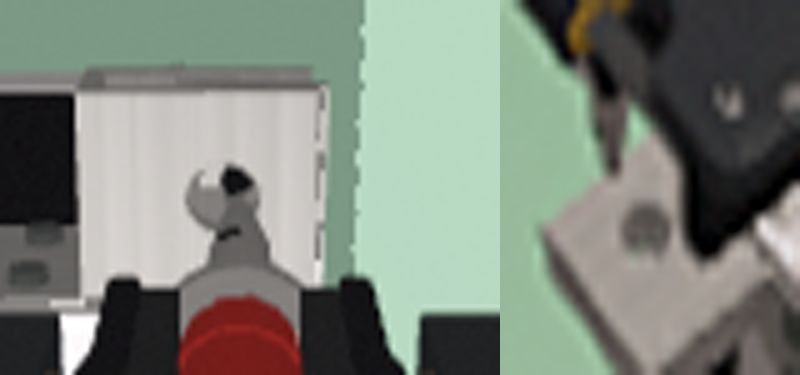

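Run:
```python
from h import *
np.set_printoptions(precision=4,suppress=True)
cw=env.get_calibration('wrist');st=env.state();R=st['eef_rot']
tip=st['tool_pos']+R[:,2]*.0606
h=ray(cw,314.4,210,.213);print('cam',cw['position'],'hole',h,'tool mm from tip',1e3*R.T@(h-tip))
d=ray(cw,317.6,206,.205);print('dark',d,1e3*R.T@(d-h))
P=lambda z:(proj(cw,[h[0],h[1],z])-[270,170])*5
print([P(z) for z in(.213,.208,.205,.199)], (proj(cw,h+R[:,1]*.007)-[270,170])*5,'tip',(proj(cw,tip)-[270,170])*5)
for H in([.5758,-.065,.213],[.5792,-.0641,.213]):print((proj(cw,H)-[270,170])*5)
W=cv2.imread('pics/w6.png')
print(cv2.cvtColor(W,cv2.COLOR_BGR2GRAY)[198:224,302:328])
```

```text
cam [ 0.582  -0.1491  0.4684] hole [ 0.5756 -0.0648  0.213 ] tool mm from tip [-8.7749 -1.9389 31.9252]
dark [ 0.5727 -0.0667  0.205 ] [1.5512 3.1063 8.0004]
[array([222., 200.]), array([222.274 , 192.0407]), array([222.4338, 187.398 ]), array([222.7436, 178.3978])] [258.0546 200.0248] tip [231.2054 210.0084]
[221.3099 198.776 ]
[203.4046 201.3062]
[[198 198 199 201 202 201 202 200 202 203 202 200 197 196 196 202 204 202
  200 199 198 196 195 197 203 205]
 [198 198 199 201 202 201 202 201 202 203 202 200 197 197 196 201 204 201
  200 200 198 196 194 197 203 205]
 [199 198 199 201 202 201 202 201 202 203 202 200 197 197 196 202 204 201
  200 200 198 197 195 198 203 205]
 [199 199 200 202 202 201 203 201 203 203 203 201 198 197 197 202 204 202
  200 200 198 197 195 198 204 205]
 [199 199 201 202 203 201 203 201 203 197 201 197 193 169 170 199 204 202
  200 200 198 197 195 198 204 206]
 [200 199 200 202 203 201 203 198 199 197 199 198 188  94  93 127 154 200
  201 200 199 197 196 198 205 207]
 [200 200 200 202 203 203 200 170 156 198 199 200 138  23  18  18  68 150
  196 200 198 197 196
[... 1385 characters left out ...]
86  94  98
   97  96  93 169 199 202 208 209]
 [203 203 203 205 206 206 208 205 207 208 149  87  83  89  99  98  99  97
   97  96  94 114 199 202 208 209]
 [203 203 202 205 206 206 208 206 207 192 104  94  94  97  98  98  99  98
   99  97  95  91 199 202 209 209]
 [204 204 203 205 207 206 208 206 207 185  94  93  95  97  98  98 100  99
   99  97  94  91 199 202 208 209]
 [204 203 203 205 207 206 209 206 207 167  94  94  97  98  99  99 101  99
   98  99  94  91 184 203 208 210]
 [204 203 204 205 207 207 209 206 208 140  97  97  98  99 100 101 100 100
   99  98  97  94 145 188 209 210]
 [205 203 204 206 207 207 208 176 150 109  97 100 104 109 112 112 117 116
  111 105 104  96 107 132 178 210]]
```

{"api": "carry_out", "payload": {"motion": [[[-8,0.8,0],0,0],[[0,0,15],0,0],[[0,0,12],0,0],[[0,0,0],0,0],[[0,0,3],0,0],[[0,0,3],0,0],[[0,0,2],0,0],[[0,0,0],0,0]]}}

```text
clock: 11.5
tool_pos: [0.5732, -0.0655, 0.2704]
eef_rot: [[0.112, -0.994, -0.0], [-0.994, -0.112, 0.0], [-0.0, 0.0, -1.0]]
force: [0.3, -0.5, -0.8]
gripper_width: 0.0149
gripper_force: 30.0
```

{"api": "carry_out", "payload": {"motion": [[[0,0,2],0,0],[[0,0,2],0,0],[[0,0,1],0,0],[[0,0,1],0,0],[[0,0,0],0,0]]}}

```text
clock: 12.0
tool_pos: [0.5733, -0.0655, 0.2645]
eef_rot: [[0.112, -0.994, 0.0], [-0.994, -0.112, -0.0], [0.0, -0.0, -1.0]]
force: [0.8, 0.6, -1.4]
gripper_width: 0.0154
gripper_force: 30.0
```

{"api": "carry_out", "payload": {"motion": [[[0,0,1],0,0],[[0,0,1],0,0],[[0,0,0],0,0]]}}

```text
clock: 12.3
tool_pos: [0.5734, -0.0655, 0.2626]
eef_rot: [[0.112, -0.994, 0.001], [-0.994, -0.112, 0.0], [0.0, -0.001, -1.0]]
force: [2.0, 0.2, -0.8]
gripper_width: 0.0153
gripper_force: 30.0
```

{"api": "carry_out", "payload": {"motion": [[[0,-0.5,1],0,0],[[0,-0.5,1],0,0],[[0,0,1],0,0],[[0,0,0],0,0]]}}

```text
clock: 12.7
tool_pos: [0.5741, -0.0654, 0.2593]
eef_rot: [[0.112, -0.994, -0.001], [-0.994, -0.112, -0.0], [-0.0, 0.001, -1.0]]
force: [0.8, 0.4, -1.4]
gripper_width: 0.0153
gripper_force: 30.0
```

{"api": "carry_out", "payload": {"motion": [[[0,-0.5,1],0,0],[[0,-0.5,1],0,0],[[0,0,1],0,0],[[0,0,0],0,0]]}}

```text
clock: 13.1
tool_pos: [0.5747, -0.0655, 0.2564]
eef_rot: [[0.112, -0.994, -0.001], [-0.994, -0.112, -0.0], [0.0, 0.001, -1.0]]
force: [-1.1, 0.1, -0.0]
gripper_width: 0.015
gripper_force: 30.0
```

{"api": "carry_out", "payload": {"motion": [[[0,-0.5,1],0,0],[[0,-0.5,1],0,0],[[0,-0.3,1],0,0],[[0,0,1],0,0],[[0,0,0],0,0]]}}

```text
clock: 13.6
tool_pos: [0.576, -0.0653, 0.2523]
eef_rot: [[0.112, -0.994, -0.001], [-0.994, -0.112, -0.0], [0.0, 0.001, -1.0]]
force: [-4.0, -1.1, 1.8]
gripper_width: 0.0147
gripper_force: 30.0
```

{"api": "carry_out", "payload": {"motion": [[[0,-0.3,1.5],0,0],[[0,0,1.5],0,0],[[0,0,0],0,0]]}}

```text
clock: 13.9
tool_pos: [0.5764, -0.0653, 0.2493]
eef_rot: [[0.112, -0.994, -0.001], [-0.994, -0.112, -0.0], [0.0, 0.001, -1.0]]
force: [-3.9, -2.0, 2.3]
gripper_width: 0.0153
gripper_force: 30.0
```

{"api": "carry_out", "payload": {"motion": [[[0,-0.3,1.5],0,0],[[0,0,1.5],0,0],[[0,-0.3,1.5],0,0],[[0,0,0],0,0]]}}

```text
clock: 14.3
tool_pos: [0.5769, -0.0652, 0.2445]
eef_rot: [[0.112, -0.994, -0.002], [-0.994, -0.112, -0.0], [0.0, 0.002, -1.0]]
force: [-5.2, -1.6, 1.8]
gripper_width: 0.0152
gripper_force: 30.1
```

{"api": "carry_out", "payload": {"motion": [[[0,0,2],0,0],[[0,0,2],0,0],[[0,0,2],0,0],[[0,0,0],0,0]]}}

```text
clock: 14.7
tool_pos: [0.5767, -0.0653, 0.2384]
eef_rot: [[0.112, -0.994, -0.002], [-0.994, -0.112, -0.0], [0.0, 0.002, -1.0]]
force: [-5.0, -3.0, 1.4]
gripper_width: 0.0151
gripper_force: 30.0
```

{"api": "carry_out", "payload": {"motion": [[[0,0,2],0,0],[[0,0,2],0,0],[[0,0,2],0,0],[[0,0,0],0,0]]}}

```text
clock: 15.1
tool_pos: [0.5767, -0.0653, 0.2325]
eef_rot: [[0.112, -0.994, -0.002], [-0.994, -0.112, -0.0], [0.0, 0.002, -1.0]]
force: [-4.8, -2.8, 1.6]
gripper_width: 0.0151
gripper_force: 30.0
```

{"api": "carry_out", "payload": {"motion": [[[0,0,2],0,0],[[0,0,2],0,0],[[0,0,1],0,0],[[0,0,0],0,0]]}}

```text
clock: 15.5
tool_pos: [0.5767, -0.0654, 0.2276]
eef_rot: [[0.112, -0.994, -0.002], [-0.994, -0.112, -0.0], [0.0, 0.002, -1.0]]
force: [-4.9, -2.4, 2.8]
gripper_width: 0.015
gripper_force: 30.0
```

{"api": "carry_out", "payload": {"motion": [[[0,0,1.5],0,0],[[0,0,1.5],0,0],[[0,0,0],0,0]]}}

```text
clock: 15.8
tool_pos: [0.5768, -0.0654, 0.2246]
eef_rot: [[0.112, -0.994, -0.002], [-0.994, -0.112, -0.0], [0.0, 0.002, -1.0]]
force: [-5.1, -2.7, 2.4]
gripper_width: 0.0149
gripper_force: 30.0
```

{"api": "carry_out", "payload": {"motion": [[[0,0,1],0,0],[[0,0,0.5],0,0],[[0,0,0],0,0]]}}

```text
clock: 16.1
tool_pos: [0.5768, -0.0654, 0.2236]
eef_rot: [[0.112, -0.994, -0.001], [-0.994, -0.112, -0.001], [0.0, 0.001, -1.0]]
force: [-5.6, -2.6, 4.2]
gripper_width: 0.0151
gripper_force: 30.0
```

{"api": "carry_out", "payload": {"motion": [[[0,0.4,0.7],0,0],[[0,0.4,0.3],0,0],[[0,0,0],0,0]]}}

```text
clock: 16.4
tool_pos: [0.5767, -0.0655, 0.2236]
eef_rot: [[0.113, -0.994, 0.001], [-0.994, -0.113, -0.001], [0.001, -0.001, -1.0]]
force: [-6.0, -2.0, 6.6]
gripper_width: 0.0151
gripper_force: 30.0
```

{"api": "carry_out", "payload": {"motion": [[[0.3,0.5,0.3],0,0],[[0.3,0.5,0],0,0],[[0,0,0],0,0]]}}

```text
clock: 16.7
tool_pos: [0.5767, -0.0656, 0.2236]
eef_rot: [[0.113, -0.994, 0.003], [-0.994, -0.113, 0.0], [0.0, -0.004, -1.0]]
force: [-3.9, -0.1, 6.5]
gripper_width: 0.015
gripper_force: 30.0
```

{"api": "carry_out", "payload": {"motion": [[[0,0.2,0],0,0],[[0,0,0],0,0.4],[[0,0,0],0,0.4],[[0,0,0],0,0.4],[[0,0,0],0,0.4],[[0,0,-10],0,0.4],[[0,0,-30],0,0.4],[[0,0,-40],0,0.4],[[45,0,-20],0,0.4],[[45,0,0],0,0.4],[[45,0,0],0,0.4],[[0,0,0],0,0.4]]}}

```text
clock: 17.9
tool_pos: [0.5908, -0.2044, 0.3223]
eef_rot: [[0.107, -0.994, 0.0], [-0.994, -0.107, -0.001], [0.001, -0.0, -1.0]]
force: [-0.6, 0.0, -1.0]
gripper_width: 0.0345
gripper_force: 0.0
```

Run:
```python
from h import *
np.set_printoptions(precision=4,suppress=True)
t,ct=snap('top','t9');s,cs=snap('scene','s9');st=env.state();print(st['tool_pos'],st['force'])
for n,i,c in(('top',t,ct),('scene',s,cs)):
    h=cv2.cvtColor(i,cv2.COLOR_RGB2HSV);m=((h[...,0]<6)|(h[...,0]>172))&(h[...,1]>150)&(h[...,2]>60)
    k,l,q,ce=cv2.connectedComponentsWithStats(m.astype(np.uint8));e=proj(c,[.5767,-.0655,.24])
    for j in range(1,k):
        if np.hypot(*(ce[j]-e))<20: print(n,q[j],ce[j],'expected',e)
b=cv2.resize(cv2.imread('pics/s9.png')[165:235,275:365],(450,350),interpolation=cv2.INTER_CUBIC)
a=cv2.resize(cv2.imread('pics/t9.png')[150:220,310:380],(350,350),interpolation=cv2.INTER_CUBIC)
cv2.imwrite('pics/c9.png',np.hstack([a,b]))
```

```text
[ 0.5907 -0.2011  0.3223] [ 0.0107  0.3348 -0.8578]
scene [308 199   7  13  84] [310.8929 205.0476] expected [310.7958 204.8659]
```

View pics/c9.png

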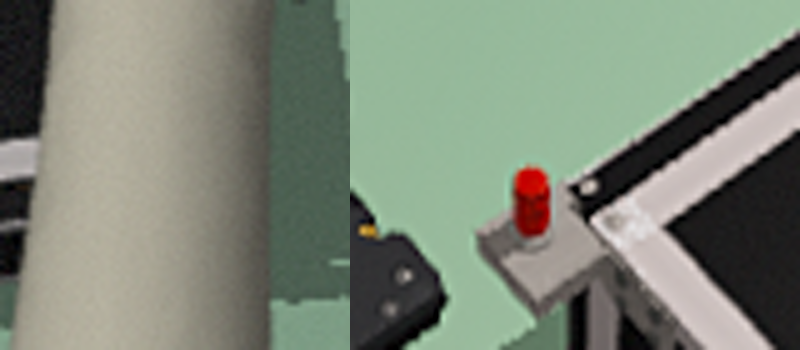

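The picture shows the red grip standing upright on the upper ear, at scene pixel (311, 205) where it was expected. The collar is down, the door is shut, and the gripper is clear.

```bash
python3 -c "
from cell import env
print(env.finish_job())"
```

```text
the job is handed in; nothing more can be done
None
```

The door is shut and the red-grip pin is down through both ears and the eye, with its collar on the upper ear; I let go and handed the job in at about 18 s, with no verdict returned.

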